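Fit the U-bolt over the exhaust pipe

TASK

Three U-bolts of different widths stand in wooden blocks on the engine bench. Take the one that fits the exhaust pipe and the two windows of its bracket, and lower it, without dropping it, over the pipe so that one leg goes through the window on each side and the crown rests on the pipe; let go and leave it there. Leave the other two U-bolts standing where they are.

Things in the scene. Friction and masses are not known exactly. Their poses are not given: they have to be found in the camera images.
- ubolt_mid: Steel U-bolt, middle width, the one that fits: 10 mm bar, legs 70 mm apart (centres), upright, legs down 40 mm deep in a 50 mm high wood block (2 mm play). Origin midway between leg ends, first 10 mm above bench; z up, y leg to leg. Above origin: inside of crown 85 mm, crown top 95, top of flat lug on the crown 129. Lug 9 mm thick (x) by 34 mm wide (y): grip it across the 9 mm. 0.15-0.31 kg.
- bracket: Fixed grey bracket with a fixed metal pipe lying on it. Origin at bench level under its middle, x along pipe, z up. Plate 120 (x) by 130 mm, top 60, underside 50 mm above bench, open below. Pipe 42 mm thick, 190 long, top 110 mm high. Square windows 26 mm wide in the plate at x = 0, y = +35 and -35 mm. Crown on pipe: leg ends 25 mm above bench. Half turn of the U-bolt: no matter.
- ubolt_small: Narrow U-bolt, legs 42 mm apart (centres), standing in its own wood block; too narrow for the pipe, leave it. Heights, lug, origin and axes as for the middle one.
- ubolt_large: Wide U-bolt, legs 104 mm apart (centres), standing in its own wood block; too wide for the windows, leave it. Heights, lug, origin and axes as for the middle one.
Mind the look-alikes: they are no part of the job. Leave any orange or yellow look-alike of the ubolt_mid alone.

How it is judged (in metres and radians):
On the way:
1. the fitting U-bolt is lifted out of its block (height (world z) of ubolt_mid above 0.06 m), for 0.1 s.
At the end, for the whole second after the job is handed in: Middle U-bolt released, at rest, a leg down through each window: midpoint of leg ends 10-38 mm above bench, within 22 mm of the bracket's middle along and across the pipe, square to it within 20 deg, upright within 17 deg. Small and large U-bolts within 30 mm of their starts (x of ubolt_mid in the frame of bracket between -0.022 and 0.022 m and y of ubolt_mid in the frame of bracket between -0.022 and 0.022 m and z of ubolt_mid in the frame of bracket between 0.01 and 0.038 m and angle between the x axis of ubolt_mid and the x axis of bracket, either way round below 0.35 rad and angle between ubolt_mid's own z axis and vertical below 0.3 rad and linear speed of ubolt_mid below 0.03 m/s and angular speed of ubolt_mid below 0.3 rad/s and distance of each of ubolt_small, ubolt_large from where it was at the start of the episode below 0.03 m); the robot touches nothing.
It fails at once if the fitting U-bolt is let fall (it moves faster than 0.75 m/s, a fall of about 30 mm, with no finger on it) (linear speed of ubolt_mid above 0.75 m/s and contact force between the fingers and ubolt_mid below 0.1 N).
It fails at once if another U-bolt is pulled from its block or knocked over (lifted 30 mm or tilted over 30 degrees) (height (world z) of any of ubolt_small, ubolt_large above 0.04 m or angle between any of ubolt_small, ubolt_large's own z axis and vertical above 0.52 rad).
It also fails if it takes over 42 s, if anything falls off the work surface, if the arm or the gripper's body presses on something with over 40 N, if the wrist force passes 120 N, or if a joint passes its speed limit or range.

ROBOT

A 6-joint arm with a two-finger parallel gripper is mounted at the origin on the work surface. World frame = base frame: x ahead of the robot, y to its left, z up, the work surface at z = 0. Lengths are in mm, angles in degrees, forces in N, time in s.
With the tool pointing down it reaches from about 300 to 950 mm from the base axis. Payload 3.1 kg.
Tool frame: the origin (TCP) lies at the very end of the fingers, on their centre line; the grasp point (between the pads) lies 19 mm behind it; z points along the fingers, y is the line along which they close (so a half turn about z gives the same grasp; the last joint's range is limited). The gripper opens to 85 mm and grips with 20 to 120 N. Pads are 22 mm wide; open, the fingers measure 114 mm over their backs; the gripper's body (76 mm by 85 mm) begins 54 mm behind the grasp point. The pads swing forward as they close: fully open they stand 13 mm farther back than shut.
Start: joints at [63.787, 17.653, 93.61, -0, 68.738, -3.994], TCP at [236.371, 578.585, 193.272] pointing down, gripper open.
Joint ranges: [-175.34, 175.34], [-45.06, 112.39], [2.9, 150.54], [-68.45, 248.45], [3.09, 151.38], [-168.51, 168.51]. Speed limits (degrees/s): [159.86, 159.86, 180, 180, 180, 180].

INTERFACE

Orientations are given as a 3x3 rotation matrix whose columns are the frame's x, y, z axes.
In Python, from rig import bot gives the robot as it stands. The module is installed in compiled form; this text tells all that it offers.
- The arm moves only by the tool carry_out, never from a script. Its argument "moves" is a list of rows, each an object of numbers: "dx", "dy", "dz": the shift along the tool's x, y, z as a fraction of full scale; "wx", "wy", "wz": the turn, a rotation vector about the tool's x, y, z as a fraction of full scale; "gripper": the closure, from 0 (fully open) to 1 (shut). In form: [{"dx": .., "dy": .., "dz": .., "wx": .., "wy": .., "wz": .., "gripper": ..}, ...]. A call has 1 to 5 rows; each row shifts and turns the commanded pose from where the row before left it, along the tool's axes as they then stand; what a row does not reach is not made up. Full scale, the value 1, is 40 mm for a shift and 6 degrees for a turn. A row lasts 1/8 s, in which the tool goes at most 62.5 mm and 10.7 degrees, less where a joint would pass 70% of its speed; a pose out of reach is approached as far as the arm can. A call with a number of a shift or a turn outside -1 to 1 is refused whole. A call with a gripper value outside its range is refused whole. The fingers move at their own pace and stop on an object; "squeeze" is the grip in N (left out, the last holds). Time passes only in rows, so rows that do not move let the fingers close. It gives the time, the measured TCP pose, the force, the opening and the grip force at its end, in the units of the state.
- bot.read_state(): the state, without advancing time (a new reading comes with each control period).
- bot.read_camera(name): name is "scene" or "top" or "wrist"; returns the picture (480x640x3 uint8, blue, green, red); there is no depth.
- bot.camera_model(name): a dict with "camera_matrix" (3x3 intrinsics, pixels), "R" (3x3) and "t" (3): a world point X has camera coordinates R X + t. Camera axes: x right, y down, z forward; pixel columns grow to the right and rows downward; lengths in mm; the calibration is good to about 2 mm. A picture is of the moment at which its call begins: read the wrist's pose just before it. camera_model takes no time and is no camera call; for the wrist camera it gives the pose at the moment of the call.
- bot.job_done(): hands the job in; it is judged then, once.
The state is a dict: "time_s": time; "qpos": joint angles; "dq": joint speeds; "joint_efforts": joint torques, N m; "ee_pos": TCP position; "tool_rot": TCP orientation; "wrist_force": force on the tool from outside, world axes, zero at the start; "ft_torque": the same for the moment, N m; "grip_width": finger opening in mm; "grip_force": force on a finger pad.
Only numpy, scipy, OpenCV 4.12 (cv2) and the standard library are available. Lean on these libraries where they do the work, as an engineer would, in place of code of your own. Each camera call takes 0.05 s, during which the arm holds its last target. There are 200 camera calls.

## Working session

There is one attempt and no reset: what is moved stays moved. The work goes in short steps, Python scripts to look and compute and a tool call to move; the robot and the scene stay as the last step left them, time stands still between calls to the robot, and variables do not carry over. Pictures are saved under pics/ and viewed, at most 10 in all, crops included, and the job is handed in when it is done.

Besides the shell and the picture viewer there is one more tool, called after "Emit:" as name(argument=value, ...), one argument or row to a line, values as JSON. carry_out: Moves the arm, as the interface text tells. Its arguments: {"type":"object","properties":{"moves":{"type":"array","items":{"type":"object","properties":{"dx":{"type":"number"},"dy":{"type":"number"},"dz":{"type":"number"},"wx":{"type":"number"},"wy":{"type":"number"},"wz":{"type":"number"},"gripper":{"type":"number"}}}},"squeeze":{"type":"number"}},"required":["moves"]}

```bash
mkdir -p pics
python3 - <<'E'
from rig import bot
import cv2,numpy as np
for n in("scene","top"):
    cv2.imwrite(f"pics/{n}0.png",bot.read_camera(n))
    m=bot.camera_model(n);print(n,np.round(m["camera_matrix"],1).tolist(),np.round(m["R"],3).tolist(),np.round(m["t"],1))
print(bot.read_state()["tool_rot"])
E
```

```text
scene [[571.6, 0.0, 317.7], [0.0, 571.6, 236.2], [0.0, 0.0, 1.0]] [[0.862, 0.508, -0.002], [0.293, -0.501, -0.814], [-0.414, 0.701, -0.581]] [-398.5 -128.3 1418.1]
top [[477.6, 0.0, 319.6], [0.0, 477.6, 241.9], [0.0, 0.0, 1.0]] [[-0.018, -0.999, 0.033], [-0.991, 0.013, -0.131], [0.131, -0.035, -0.991]] [-42.9 493.4 774.8]
[[-9.25733043e-01  3.78176465e-01 -9.45406895e-04]
 [ 3.78177613e-01  9.25731128e-01 -1.88969882e-03]
 [ 1.60552973e-04 -2.10688836e-03 -9.99997768e-01]]
```

View pics/scene0.png

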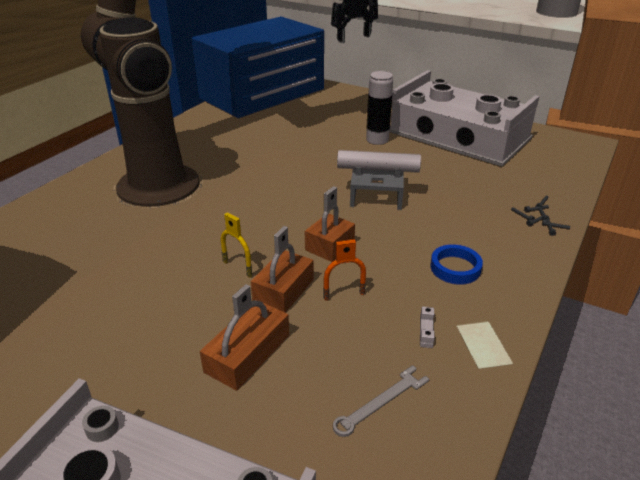

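View pics/top0.png

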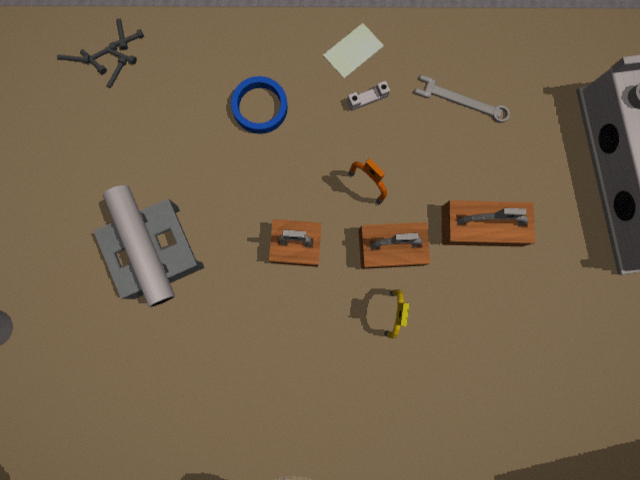

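The scene view shows the mid U-bolt's lug top near (282,231) and the pipe from (340,160) to (419,163). In the top view the mid lug is near (407,237), the pipe runs from (118,190) to (157,300), and the windows are near (165,240) and (124,258). The orange and yellow ones are look-alikes.

```bash
cat > h.py <<'E'
from rig import bot
import cv2,numpy as np
def ray(m,p):
    d=np.linalg.inv(m["camera_matrix"])@[p[0],p[1],1]
    return -m["R"].T@m["t"], m["R"].T@d
def plane(m,p,z):
    o,d=ray(m,p); return o+d*(z-o[2])/d[2]
def tri(m1,p1,m2,p2):
    o1,d1=ray(m1,p1);o2,d2=ray(m2,p2)
    s=np.linalg.lstsq(np.c_[d1,-d2],o2-o1,rcond=None)[0]
    a=o1+d1*s[0];b=o2+d2*s[1]
    return (a+b)/2,np.linalg.norm(a-b)
E
python3 - <<'E'
from h import *
np.set_printoptions(precision=1,suppress=True)
T=bot.camera_model("top");S=bot.camera_model("scene")
print("lug",tri(T,(407,237),S,(282,231)))
print("pipe+",tri(T,(118,190),S,(419,163)),"pipe-",tri(T,(157,300),S,(340,160)))
for p in((118,190),(157,300)):print("ends z89",plane(T,p,89))
for p in((165,240),(124,258)):print("win",plane(T,p,60))
im=cv2.imread("pics/top0.png")
h=cv2.cvtColor(im,cv2.COLOR_BGR2HSV);k=cv2.inRange(h,(3,120,70),(14,255,255))
for c in cv2.findContours(k,0,2)[0]:
    if cv2.contourArea(c)>400:
        r=cv2.minAreaRect(c);print(r, "block top", plane(T,r[0],50), [plane(T,p,50)[:2] for p in cv2.boxPoints(r)])
m=bot.camera_model("wrist");s=bot.read_state()
print(m["camera_matrix"]);print("cam in tool",s["tool_rot"].T@(-m["R"].T@m["t"]-s["ee_pos"]) if hasattr(s["tool_rot"],"T") else 0, (m["R"]@np.array(s["tool_rot"])))
a=np.hstack([cv2.resize(im[180:290,340:450],(400,400),interpolation=2),cv2.resize(cv2.imread("pics/scene0.png")[215:315,235:335],(400,400),interpolation=2)])
cv2.imwrite("pics/crop.png",a)
E
```

```text
lug (array([ 487.8, -174.6,  137. ]), np.float64(7.781798885907003))
pipe+ (array([573.4, 268.3,  90.1]), np.float64(3.7350274233353598)) pipe- (array([400.6, 205.8,  80.6]), np.float64(3.6326292764783448))
ends z89 [572.  267.5  89. ]
ends z89 [398.9 202.2  89. ]
win [495.7 200.7  60. ]
win [467.3 265.2  60. ]
((395.55108642578125, 244.4709930419922), (43.886627197265625, 67.06507110595703), 86.98721313476562) block top [ 484.5 -176.4   50. ] [array([ 519.2, -119.5]), array([ 523.8, -232.6]), array([ 450. , -232.9]), array([ 445.9, -121.2])]
((294.8852844238281, 241.49114990234375), (50.159515380859375, 42.873348236083984), 4.39870548248291) block top [491.7  -9.1  50. ] [array([460.1,  35. ]), array([531.3,  29.2]), array([523.8, -53.8]), array([452.5, -47.1])]
((491.500732421875, 221.48080444335938), (86.51295471191406, 42.199562072753906), 2.2025980949401855) block top [ 521.3 -340.7   50. ] [array([ 489.3, -263.9]), array([ 561.2, -270.5]), array([ 553.9, -418.8]), array([ 481.7, -410.3])]
((372.7567443847656, 175.45944213867188), (47.32872772216797, 21.703731536865234), 43.15238952636719) block top [ 602.8 -142.1   50. ] [array([ 617.6, -100.6]), array([ 645.2, -126.6]), array([ 588.1, -183.6]), array([ 561. , -157.4])]
[[418.4   0.  319.1]
 [  0.  418.4 239.6]
 [  0.    0.    1. ]]
cam in tool [  81.6    1.3 -180. ] [[-0.   1.   0. ]
 [-0.9  0.  -0.3]
 [-0.3 -0.   0.9]]
```

View pics/crop.png

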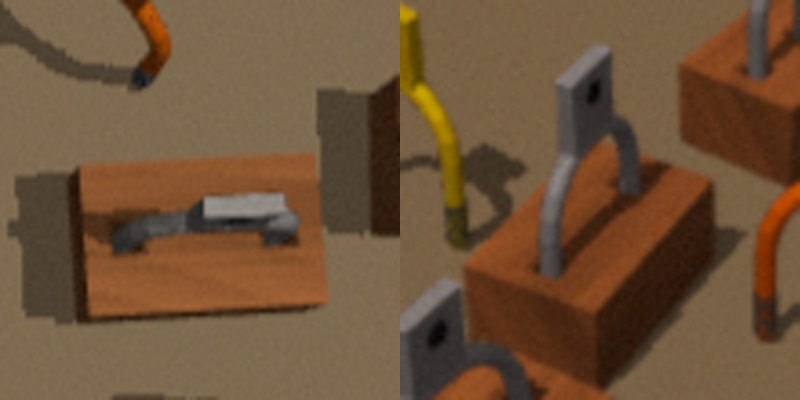

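```bash
cat > plan.py <<'E'
# usage: plan.py x y z yaw(tool y heading,deg) [n]: prints rows in tool units; tool kept vertical
import sys,numpy as np
from rig import bot
from scipy.spatial.transform import Rotation as Ro
x,y,z,yaw=map(float,sys.argv[1:5]);s=bot.read_state()
p=np.array(s["ee_pos"]);R=np.array(s["tool_rot"]);c,q=np.cos(np.radians(yaw)),np.sin(np.radians(yaw))
Rt=np.array([[-q,c,0],[c,q,0],[0,0,-1.]])
tot=Ro.from_matrix(R.T@Rt).as_rotvec(degrees=True);d=np.array([x,y,z])-p
n=max(int(np.ceil(max(np.linalg.norm(d)/38,np.linalg.norm(tot)/5.8))),1)
if len(sys.argv)>5:n=max(n,int(sys.argv[5]))
print("at",p.round(1),"t",s["time_s"],"n",n)
P,C=p.copy(),R.copy()
for i in range(n):
    g=p+d*(i+1)/n; l=np.round(C.T@(g-P)/40,3); w=np.round(tot/n/6,3)
    print(dict(zip(["dx","dy","dz","wx","wy","wz"],[float(v) for v in np.r_[l,w]])))
    P=P+C@l*40; C=C@Ro.from_rotvec(w*6,degrees=True).as_matrix()
E
python3 - <<'E'
from h import *
T=bot.camera_model("top")
q=[plane(T,p,50)[:2] for p in((362,226.2),(427.5,222.6),(430,263.3),(364,268))]
for a,b in((1,0),(2,3)):
    v=q[b]-q[a];print(np.degrees(np.arctan2(v[1],v[0]))-90)
print(np.mean(q,0))
E
python3 plan.py 505 165 300 21
```

```text
2.467573685234129
3.184987013515979
[ 483.76090598 -177.04040262]
at [236.  577.8 192.2] t 0.1 n 14
{'dx': -0.723, 'dy': -0.501, 'dz': -0.192, 'wx': -0.001, 'wy': 0.0, 'wz': 0.557}
{'dx': -0.752, 'dy': -0.458, 'dz': -0.191, 'wx': -0.001, 'wy': 0.0, 'wz': 0.557}
{'dx': -0.777, 'dy': -0.414, 'dz': -0.192, 'wx': -0.001, 'wy': 0.0, 'wz': 0.557}
{'dx': -0.799, 'dy': -0.367, 'dz': -0.192, 'wx': -0.001, 'wy': 0.0, 'wz': 0.557}
{'dx': -0.82, 'dy': -0.321, 'dz': -0.192, 'wx': -0.001, 'wy': 0.0, 'wz': 0.557}
{'dx': -0.837, 'dy': -0.272, 'dz': -0.191, 'wx': -0.001, 'wy': 0.0, 'wz': 0.557}
{'dx': -0.852, 'dy': -0.222, 'dz': -0.192, 'wx': -0.001, 'wy': 0.0, 'wz': 0.557}
{'dx': -0.863, 'dy': -0.173, 'dz': -0.192, 'wx': -0.001, 'wy': 0.0, 'wz': 0.557}
{'dx': -0.871, 'dy': -0.122, 'dz': -0.192, 'wx': -0.001, 'wy': 0.0, 'wz': 0.557}
{'dx': -0.877, 'dy': -0.071, 'dz': -0.192, 'wx': -0.001, 'wy': 0.0, 'wz': 0.557}
{'dx': -0.88, 'dy': -0.02, 'dz': -0.192, 'wx': -0.001, 'wy': 0.0, 'wz': 0.557}
{'dx': -0.879, 'dy': 0.032, 'dz': -0.192, 'wx': -0.001, 'wy': 0.0, 'wz': 0.557}
{'dx': -0.877, 'dy': 0.083, 'dz': -0.192, 'wx': -0.001, 'wy': 0.0, 'wz': 0.557}
{'dx': -0.869, 'dy': 0.134, 'dz': -0.191, 'wx': -0.001, 'wy': 0.0, 'wz': 0.557}
```

Emit:
carry_out(
  moves=[
    {"dx": -0.72, "dy": -0.5, "dz": -0.2, "wz": 0.56, "gripper": 0},
    {"dx": -0.75, "dy": -0.46, "dz": -0.2, "wz": 0.56, "gripper": 0},
    {"dx": -0.78, "dy": -0.41, "dz": -0.2, "wz": 0.56, "gripper": 0},
    {"dx": -0.8, "dy": -0.37, "dz": -0.2, "wz": 0.56, "gripper": 0},
    {"dx": -0.82, "dy": -0.32, "dz": -0.2, "wz": 0.56, "gripper": 0},
  ],
)

```text
invalid input at $.moves[0]: expected keys dx, dy, dz, wx, wy, wz, gripper
```

Emit:
carry_out(
  moves=[
    {"dx": -0.84, "dy": -0.27, "dz": -0.2, "wz": 0.56, "gripper": 0},
    {"dx": -0.85, "dy": -0.22, "dz": -0.2, "wz": 0.56, "gripper": 0},
    {"dx": -0.86, "dy": -0.17, "dz": -0.2, "wz": 0.56, "gripper": 0},
    {"dx": -0.87, "dy": -0.12, "dz": -0.2, "wz": 0.56, "gripper": 0},
    {"dx": -0.88, "dy": -0.07, "dz": -0.2, "wz": 0.56, "gripper": 0},
  ],
)

```text
invalid input at $.moves[0]: expected keys dx, dy, dz, wx, wy, wz, gripper
```

Emit:
carry_out(
  moves=[
    {"dx": -0.88, "dy": -0.02, "dz": -0.2, "wz": 0.56, "gripper": 0},
    {"dx": -0.88, "dy": 0.03, "dz": -0.2, "wz": 0.56, "gripper": 0},
    {"dx": -0.88, "dy": 0.08, "dz": -0.2, "wz": 0.56, "gripper": 0},
    {"dx": -0.87, "dy": 0.13, "dz": -0.2, "wz": 0.56, "gripper": 0},
    {"gripper": 0},
  ],
)

```text
invalid input at $.moves[0]: expected keys dx, dy, dz, wx, wy, wz, gripper
```

```bash
python3 - <<'E'
from h import *
import pickle
m=bot.camera_model("wrist");cv2.imwrite("pics/w1.png",bot.read_camera("wrist"));pickle.dump(m,open("w1.pkl","wb"))
E
python3 plan.py 484 -235 270 3 |head -40
```

```text
at [236.  577.9 192.3] t 0.15 n 23
{'dx': -0.584, 'dy': -0.716, 'dz': -0.083, 'wx': -0.001, 'wy': 0.0, 'wz': 0.469}
{'dx': -0.618, 'dy': -0.687, 'dz': -0.083, 'wx': -0.001, 'wy': 0.0, 'wz': 0.469}
{'dx': -0.651, 'dy': -0.656, 'dz': -0.084, 'wx': -0.001, 'wy': 0.0, 'wz': 0.469}
{'dx': -0.682, 'dy': -0.622, 'dz': -0.083, 'wx': -0.001, 'wy': 0.0, 'wz': 0.469}
{'dx': -0.712, 'dy': -0.589, 'dz': -0.084, 'wx': -0.001, 'wy': 0.0, 'wz': 0.469}
{'dx': -0.741, 'dy': -0.553, 'dz': -0.083, 'wx': -0.001, 'wy': 0.0, 'wz': 0.469}
{'dx': -0.766, 'dy': -0.516, 'dz': -0.084, 'wx': -0.001, 'wy': 0.0, 'wz': 0.469}
{'dx': -0.791, 'dy': -0.477, 'dz': -0.084, 'wx': -0.001, 'wy': 0.0, 'wz': 0.469}
{'dx': -0.813, 'dy': -0.438, 'dz': -0.083, 'wx': -0.001, 'wy': 0.0, 'wz': 0.469}
{'dx': -0.834, 'dy': -0.398, 'dz': -0.084, 'wx': -0.001, 'wy': 0.0, 'wz': 0.469}
{'dx': -0.853, 'dy': -0.356, 'dz': -0.084, 'wx': -0.001, 'wy': 0.0, 'wz': 0.469}
{'dx': -0.868, 'dy': -0.314, 'dz': -0.084, 'wx': -0.001, 'wy': 0.0, 'wz': 0.469}
{'dx': -0.884, 'dy': -0.271, 'dz': -0.083, 'wx': -0.001, 'wy': 0.0, 'wz': 0.469}
{'dx': -0.895, 'dy': -0.228, 'dz': -0.084, 'wx': -0.001, 'wy': 0.0, 'wz': 0.469}
{'dx': -0.906, 'dy': -0.183, 'dz': -0.084, 'wx': -0.001, 'wy': 0.0, 'wz': 0.469}
{'dx': -0.913, 'dy': -0.138, 'dz': -0.084, 'wx': -0.001, 'wy': 0.0, 'wz': 0.469}
{'dx': -0.919, 'dy': -0.093, 'dz': -0.084, 'wx': -0.001, 'wy': 0.0, 'wz': 0.469}
{'dx': -0.923, 'dy': -0.048, 'dz': -0.084, 'wx': -0.001, 'wy': 0.0, 'wz': 0.469}
{'dx': -0.924, 'dy': -0.003, 'dz': -0.084, 'wx': -0.001, 'wy': 0.0, 'wz': 0.469}
{'dx': -0.923, 'dy': 0.043, 'dz': -0.084, 'wx': -0.001, 'wy': 0.0, 'wz': 0.469}
{'dx': -0.919, 'dy': 0.088, 'dz': -0.084, 'wx': -0.001, 'wy': 0.0, 'wz': 0.469}
{'dx': -0.915, 'dy': 0.133, 'dz': -0.084, 'wx': -0.001, 'wy': 0.0, 'wz': 0.469}
{'dx': -0.906, 'dy': 0.177, 'dz': -0.084, 'wx': -0.001, 'wy': 0.0, 'wz': 0.469}
```

View pics/w1.png

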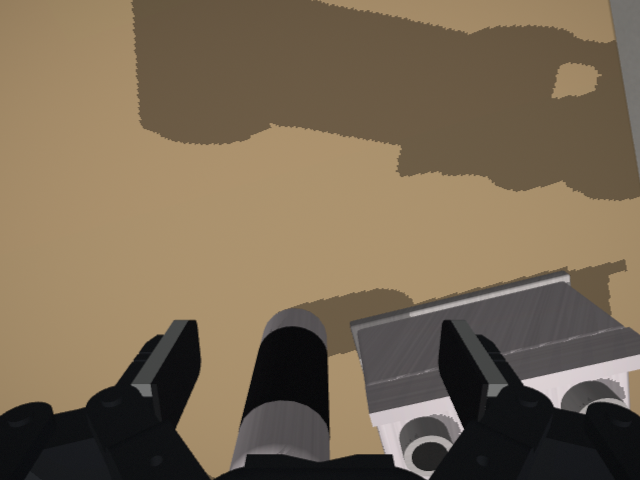

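The moves were refused because every row needs all seven keys, so the arm is still at its start. The wrist view shows only the fingers, the can and the engine head. I'll resend with full rows.

Emit:
carry_out(
  moves=[
    {"dx": -0.72, "dy": -0.5, "dz": -0.2, "wx": 0, "wy": 0, "wz": 0.56, "gripper": 0},
    {"dx": -0.75, "dy": -0.46, "dz": -0.2, "wx": 0, "wy": 0, "wz": 0.56, "gripper": 0},
    {"dx": -0.78, "dy": -0.41, "dz": -0.2, "wx": 0, "wy": 0, "wz": 0.56, "gripper": 0},
    {"dx": -0.8, "dy": -0.37, "dz": -0.2, "wx": 0, "wy": 0, "wz": 0.56, "gripper": 0},
    {"dx": -0.82, "dy": -0.32, "dz": -0.2, "wx": 0, "wy": 0, "wz": 0.56, "gripper": 0},
  ],
)

```text
time_s: 0.78
ee_pos: [332.6, 429.8, 233.2]
tool_rot: [[-0.776, 0.631, -0.0], [0.631, 0.776, -0.0], [-0.0, -0.001, -1.0]]
wrist_force: [-0.1, 0.0, -0.3]
grip_width: 85.6
grip_force: 0.0
```

Emit:
carry_out(
  moves=[
    {"dx": -0.84, "dy": -0.27, "dz": -0.2, "wx": 0, "wy": 0, "wz": 0.56, "gripper": 0},
    {"dx": -0.85, "dy": -0.22, "dz": -0.2, "wx": 0, "wy": 0, "wz": 0.56, "gripper": 0},
    {"dx": -0.86, "dy": -0.17, "dz": -0.2, "wx": 0, "wy": 0, "wz": 0.56, "gripper": 0},
    {"dx": -0.87, "dy": -0.12, "dz": -0.2, "wx": 0, "wy": 0, "wz": 0.56, "gripper": 0},
    {"dx": -0.88, "dy": -0.07, "dz": -0.2, "wx": 0, "wy": 0, "wz": 0.56, "gripper": 0},
  ],
)

```text
time_s: 1.4
ee_pos: [428.6, 282.5, 273.2]
tool_rot: [[-0.56, 0.828, -0.0], [0.828, 0.56, -0.0], [0.0, -0.0, -1.0]]
wrist_force: [-0.2, -0.3, 0.1]
grip_width: 85.8
grip_force: 0.0
```

Emit:
carry_out(
  moves=[
    {"dx": -0.88, "dy": -0.02, "dz": -0.2, "wx": 0, "wy": 0, "wz": 0.56, "gripper": 0},
    {"dx": -0.88, "dy": 0.03, "dz": -0.2, "wx": 0, "wy": 0, "wz": 0.56, "gripper": 0},
    {"dx": -0.88, "dy": 0.08, "dz": -0.2, "wx": 0, "wy": 0, "wz": 0.56, "gripper": 0},
    {"dx": -0.87, "dy": 0.13, "dz": -0.2, "wx": 0, "wy": 0, "wz": 0.56, "gripper": 0},
    {"dx": 0, "dy": 0, "dz": 0, "wx": 0, "wy": 0, "wz": 0, "gripper": 0},
  ],
)

```text
time_s: 2.02
ee_pos: [505.8, 163.3, 305.7]
tool_rot: [[-0.351, 0.936, 0.001], [0.936, 0.351, -0.0], [-0.001, 0.001, -1.0]]
wrist_force: [1.1, 0.4, -0.0]
grip_width: 85.6
grip_force: 0.0
```

```bash
python3 - <<'E'
from h import *
import pickle
m=bot.camera_model("wrist");cv2.imwrite("pics/w2.png",bot.read_camera("wrist"));pickle.dump(m,open("w2.pkl","wb"))
E
python3 plan.py 484 -235 270 3 |head -40
```

```text
at [504.7 164.4 305.1] t 2.075 n 11
{'dx': -0.833, 'dy': -0.364, 'dz': 0.08, 'wx': -0.0, 'wy': -0.0, 'wz': 0.267}
{'dx': -0.843, 'dy': -0.341, 'dz': 0.079, 'wx': -0.0, 'wy': -0.0, 'wz': 0.267}
{'dx': -0.851, 'dy': -0.317, 'dz': 0.08, 'wx': -0.0, 'wy': -0.0, 'wz': 0.267}
{'dx': -0.861, 'dy': -0.292, 'dz': 0.079, 'wx': -0.0, 'wy': -0.0, 'wz': 0.267}
{'dx': -0.868, 'dy': -0.269, 'dz': 0.08, 'wx': -0.0, 'wy': -0.0, 'wz': 0.267}
{'dx': -0.876, 'dy': -0.245, 'dz': 0.079, 'wx': -0.0, 'wy': -0.0, 'wz': 0.267}
{'dx': -0.882, 'dy': -0.219, 'dz': 0.08, 'wx': -0.0, 'wy': -0.0, 'wz': 0.267}
{'dx': -0.887, 'dy': -0.196, 'dz': 0.079, 'wx': -0.0, 'wy': -0.0, 'wz': 0.267}
{'dx': -0.893, 'dy': -0.17, 'dz': 0.08, 'wx': -0.0, 'wy': -0.0, 'wz': 0.267}
{'dx': -0.897, 'dy': -0.145, 'dz': 0.08, 'wx': -0.0, 'wy': -0.0, 'wz': 0.267}
{'dx': -0.901, 'dy': -0.12, 'dz': 0.079, 'wx': -0.0, 'wy': -0.0, 'wz': 0.267}
```

View pics/w2.png

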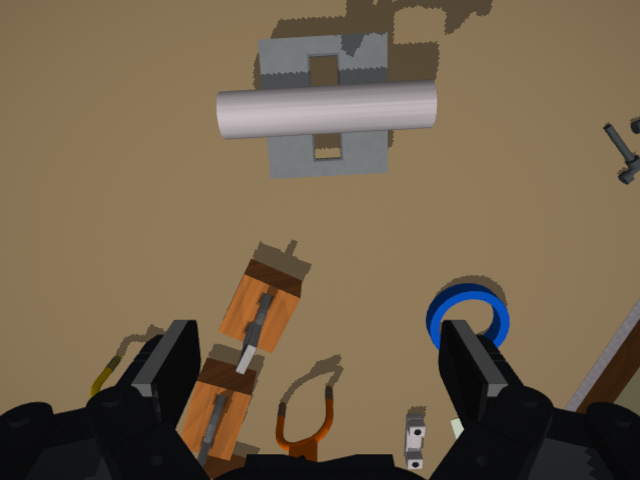

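The bracket is clear at the top. Plate corners are (258,40), (387,34), (387,171) and (272,178), the window outer edges are at (323,55) and (328,159), and the pipe end centres are about (219,115) and (434,104). Next is the look above the mid U-bolt.

Emit:
carry_out(
  moves=[
    {"dx": -0.83, "dy": -0.36, "dz": 0.08, "wx": 0, "wy": 0, "wz": 0.267, "gripper": 0},
    {"dx": -0.84, "dy": -0.34, "dz": 0.08, "wx": 0, "wy": 0, "wz": 0.267, "gripper": 0},
    {"dx": -0.85, "dy": -0.32, "dz": 0.08, "wx": 0, "wy": 0, "wz": 0.267, "gripper": 0},
    {"dx": -0.86, "dy": -0.29, "dz": 0.08, "wx": 0, "wy": 0, "wz": 0.267, "gripper": 0},
    {"dx": -0.87, "dy": -0.27, "dz": 0.08, "wx": 0, "wy": 0, "wz": 0.267, "gripper": 0},
  ],
)

```text
time_s: 2.7
ee_pos: [494.6, -16.0, 288.6]
tool_rot: [[-0.222, 0.975, -0.001], [0.975, 0.222, 0.001], [0.001, -0.001, -1.0]]
wrist_force: [-0.5, -1.2, 0.4]
grip_width: 85.4
grip_force: 0.0
```

Emit:
carry_out(
  moves=[
    {"dx": -0.88, "dy": -0.24, "dz": 0.08, "wx": 0, "wy": 0, "wz": 0.267, "gripper": 0},
    {"dx": -0.88, "dy": -0.22, "dz": 0.08, "wx": 0, "wy": 0, "wz": 0.267, "gripper": 0},
    {"dx": -0.89, "dy": -0.2, "dz": 0.08, "wx": 0, "wy": 0, "wz": 0.267, "gripper": 0},
    {"dx": -0.89, "dy": -0.17, "dz": 0.08, "wx": 0, "wy": 0, "wz": 0.267, "gripper": 0},
    {"dx": -0.9, "dy": -0.14, "dz": 0.08, "wx": 0, "wy": 0, "wz": 0.267, "gripper": 0},
  ],
)

```text
time_s: 3.32
ee_pos: [486.2, -197.5, 272.6]
tool_rot: [[-0.083, 0.997, -0.001], [0.997, 0.083, 0.001], [0.001, -0.001, -1.0]]
wrist_force: [0.5, 0.2, -0.1]
grip_width: 85.2
grip_force: 0.0
```

Emit:
carry_out(
  moves=[
    {"dx": -0.9, "dy": -0.12, "dz": 0.08, "wx": 0, "wy": 0, "wz": 0.267, "gripper": 0},
    {"dx": 0, "dy": 0, "dz": 0, "wx": 0, "wy": 0, "wz": 0, "gripper": 0},
  ],
)

```text
time_s: 3.58
ee_pos: [484.2, -234.8, 269.0]
tool_rot: [[-0.053, 0.999, -0.002], [0.999, 0.053, 0.001], [0.001, -0.001, -1.0]]
wrist_force: [0.6, 0.8, -0.1]
grip_width: 85.4
grip_force: 0.0
```

Run:
```python
from h import *
import pickle
np.set_printoptions(precision=1,suppress=True)
m=bot.camera_model("wrist");cv2.imwrite("pics/w3.png",bot.read_camera("wrist"));pickle.dump(m,open("w3.pkl","wb"))
w=pickle.load(open("w2.pkl","rb"));T=bot.camera_model("top")
c=[plane(w,p,60)[:2] for p in((258,40),(387,34),(387,171),(272,178))];print(c,np.mean(c,0))
for p in((323.5,55),(328,159)):print("win",plane(w,p,60))
a,b=tri(w,(219,115),T,(157,300)),tri(w,(434,104),T,(118,190));print(a,b)
# top-view corners
t=[plane(T,p,60)[:2] for p in((95,233),(168,203),(196,263),(123,296))];print(t,np.mean(t,0))
print(bot.read_state()["ee_pos"],bot.read_state()["time_s"])
```

```text
[array([406.5, 269.9]), array([516.3, 316.4]), array([566.6, 200.5]), array([459.4, 152.7])] [487.2 234.9]
win [467.8 279.2  60. ]
win [506.1 190.7  60. ]
(array([399.2, 198.1, 101.7]), np.float64(1.193390566815744)) (array([578.9, 275.1,  69.9]), np.float64(4.00123232807871))
[array([508.5, 312.8]), array([556.7, 197.3]), array([457.6, 150.3]), array([406.7, 264.6])] [482.4 231.2]
[ 484.4 -233.5  269.2] 3.625
```

View pics/w3.png

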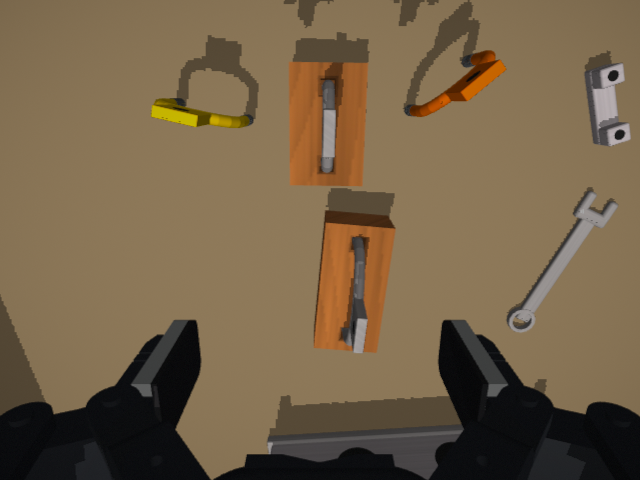

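The mid block is at (329,125) with its lug top strip near (329,134). The large one is at (354,280), and the look-alikes sit on either side. I'll measure the lug and block here.

Run:
```python
from h import *
import pickle
np.set_printoptions(precision=1,suppress=True)
im=cv2.imread("pics/w3.png");m=pickle.load(open("w3.pkl","rb"));T=bot.camera_model("top")
h=cv2.cvtColor(im,cv2.COLOR_BGR2HSV)
k=cv2.inRange(h,(0,0,120),(180,50,255));k[:,:290]=0;k[:,370:]=0;k[:60]=0;k[190:]=0
c=max(cv2.findContours(k,0,2)[0],key=cv2.contourArea);r=cv2.minAreaRect(c);print("lug",r)
X=tri(m,r[0],T,(407,235.8));print(X, plane(m,r[0],139))
b=[plane(m,p,139) for p in((r[0][0],112),(r[0][0],156))];print(b)
k=cv2.inRange(h,(3,120,70),(16,255,255));k[:,:280]=0;k[:,375:]=0;k[190:]=0
c=max(cv2.findContours(k,0,2)[0],key=cv2.contourArea);r=cv2.minAreaRect(c);q=np.array([plane(m,p,50)[:2] for p in cv2.boxPoints(r)]);print("block",r,q,q.mean(0))
v=plane(m,(328.5,166),95)-plane(m,(329,80),60);print("legs dir",v)
```

```text
lug ((328.81317138671875, 138.47853088378906), (11.463153839111328, 57.253299713134766), 1.7899105548858643)
(array([ 488.7, -179.9,  122.5]), np.float64(0.6183818260671502)) [ 488.5 -178.3  139. ]
[array([ 487.4, -160. ,  139. ]), array([ 489.3, -190.8,  139. ])]
block ((327.1308898925781, 123.46566772460938), (80.00608825683594, 124.13189697265625), 0.8303154110908508) [[ 452.5 -231.5]
 [ 451.  -121. ]
 [ 521.4 -118.3]
 [ 529.5 -228.5]] [ 488.6 -174.8]
legs dir [  3.  -69.2  35. ]
```

```bash
python3 plan.py 488 -175 200 2.5 3
```

```text
at [ 484.4 -233.5  269.2] t 3.625 n 3
{'dx': 0.484, 'dy': 0.057, 'dz': 0.578, 'wx': -0.004, 'wy': -0.006, 'wz': 0.033}
{'dx': 0.485, 'dy': 0.055, 'dz': 0.577, 'wx': -0.004, 'wy': -0.006, 'wz': 0.033}
{'dx': 0.486, 'dy': 0.053, 'dz': 0.577, 'wx': -0.004, 'wy': -0.006, 'wz': 0.033}
```

Emit:
carry_out(
  moves=[
    {"dx": 0.485, "dy": 0.055, "dz": 0.58, "wx": 0, "wy": 0, "wz": 0.03, "gripper": 0},
    {"dx": 0.485, "dy": 0.055, "dz": 0.58, "wx": 0, "wy": 0, "wz": 0.03, "gripper": 0},
    {"dx": 0.485, "dy": 0.055, "dz": 0.58, "wx": 0, "wy": 0, "wz": 0.03, "gripper": 0},
    {"dx": 0, "dy": 0, "dz": 0.5, "wx": 0, "wy": 0, "wz": 0, "gripper": 0},
    {"dx": 0, "dy": 0, "dz": 0, "wx": 0, "wy": 0, "wz": 0, "gripper": 0},
  ],
)

```text
time_s: 4.25
ee_pos: [486.8, -173.0, 178.7]
tool_rot: [[-0.048, 0.999, -0.004], [0.999, 0.048, 0.002], [0.003, -0.004, -1.0]]
wrist_force: [-0.2, -0.5, -0.1]
grip_width: 85.4
grip_force: 0.0
```

```bash
python3 - <<'E'
from h import *
im=bot.read_camera("wrist");t=bot.read_camera("top");s=bot.read_camera("scene")
cv2.imwrite("pics/g1.png",np.hstack([cv2.resize(im,(400,300)),cv2.resize(s[180:330,200:400],(400,300))]))
E
python3 plan.py 488 -175 107 2.5 4
```

```text
at [ 489.2 -175.4  181.6] t 4.4 n 4
{'dx': 0.003, 'dy': -0.008, 'dz': 0.466, 'wx': 0.004, 'wy': 0.001, 'wz': 0.005}
{'dx': 0.003, 'dy': -0.008, 'dz': 0.466, 'wx': 0.004, 'wy': 0.001, 'wz': 0.005}
{'dx': 0.003, 'dy': -0.007, 'dz': 0.466, 'wx': 0.004, 'wy': 0.001, 'wz': 0.005}
{'dx': 0.002, 'dy': -0.007, 'dz': 0.466, 'wx': 0.004, 'wy': 0.001, 'wz': 0.005}
```

View pics/g1.png

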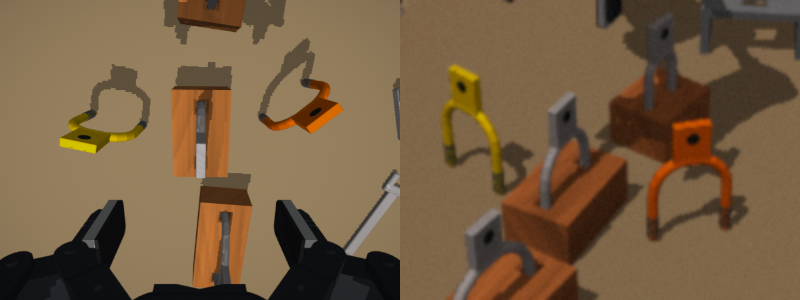

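The lug top is near full-image (321,262) and sits between the fingers. I'll check its position against the current TCP.

Run:
```python
from h import *
import pickle
np.set_printoptions(precision=1,suppress=True)
s=bot.read_state();m=bot.camera_model("wrist");im=bot.read_camera("wrist")
h=cv2.cvtColor(im,cv2.COLOR_BGR2HSV)
k=cv2.inRange(h,(0,0,140),(180,50,255));k[:,:300]=0;k[:,345:]=0;k[:200]=0;k[310:]=0
c=max(cv2.findContours(k,0,2)[0],key=cv2.contourArea);print(cv2.boundingRect(c),cv2.minAreaRect(c))
x,y,w,hh=cv2.boundingRect(c);p=(x+w/2,y+hh/2)
print(s["ee_pos"],plane(m,p,139),[plane(m,(p[0],v),139) for v in(y,y+hh)])
print(tri(m,p,bot.camera_model("top"),(407,235.8)), tri(m,p,pickle.load(open("w3.pkl","rb")),(328.8,136)))
```

```text
(310, 224, 15, 55) ((317.0, 251.0), (54.0, 14.0), 90.0)
[ 489.2 -175.4  181.6] [ 488.7 -174.3  139. ] [array([ 487.9, -158.1,  139. ]), array([ 489.4, -191.2,  139. ])]
(array([ 488.7, -180.4,  122. ]), np.float64(0.5088118737437254)) (array([ 488.7, -177.2,  131.2]), np.float64(0.18964215613354837))
```

Emit:
carry_out(
  moves=[
    {"dx": 0.01, "dy": -0.01, "dz": 0.46, "wx": 0, "wy": 0, "wz": 0, "gripper": 0},
    {"dx": 0, "dy": 0, "dz": 0.46, "wx": 0, "wy": 0, "wz": 0, "gripper": 0},
    {"dx": 0, "dy": 0, "dz": 0.46, "wx": 0, "wy": 0, "wz": 0, "gripper": 0},
    {"dx": 0, "dy": 0, "dz": 0.46, "wx": 0, "wy": 0, "wz": 0, "gripper": 0},
    {"dx": 0, "dy": 0, "dz": 0, "wx": 0, "wy": 0, "wz": 0, "gripper": 0},
  ],
)

```text
time_s: 5.08
ee_pos: [487.2, -175.2, 106.4]
tool_rot: [[-0.045, 0.999, -0.002], [0.999, 0.045, 0.001], [0.001, -0.002, -1.0]]
wrist_force: [-0.0, -0.7, 0.4]
grip_width: 85.4
grip_force: 0.0
```

Emit:
carry_out(
  moves=[
    {"dx": 0, "dy": 0, "dz": 0, "wx": 0, "wy": 0, "wz": 0, "gripper": 0.5},
    {"dx": 0, "dy": 0, "dz": 0, "wx": 0, "wy": 0, "wz": 0, "gripper": 1},
    {"dx": 0, "dy": 0, "dz": 0, "wx": 0, "wy": 0, "wz": 0, "gripper": 1},
    {"dx": 0, "dy": 0, "dz": 0, "wx": 0, "wy": 0, "wz": 0, "gripper": 1},
    {"dx": 0, "dy": 0, "dz": 0, "wx": 0, "wy": 0, "wz": 0, "gripper": 1},
  ],
  squeeze=60,
)

```text
time_s: 5.7
ee_pos: [488.0, -175.4, 107.0]
tool_rot: [[-0.045, 0.999, 0.0], [0.999, 0.045, -0.0], [-0.0, 0.0, -1.0]]
wrist_force: [-0.8, -0.1, -0.8]
grip_width: 0.0
grip_force: 0.0
```

The fingers shut on nothing, so I'll look.

Run:
```python
from h import *
im=bot.read_camera("wrist");s=bot.read_camera("scene")
cv2.imwrite("pics/g2.png",np.hstack([cv2.resize(im,(400,300)),cv2.resize(s[180:300,210:370],(400,300))]))
```

```text
(no output)
```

View pics/g2.png

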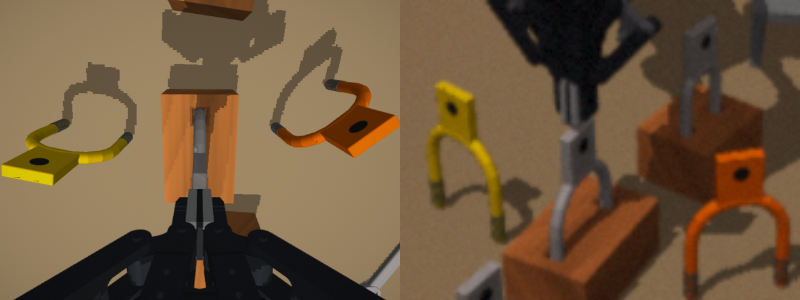

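Run:
```python
from h import *
np.set_printoptions(precision=1,suppress=True)
s=bot.read_state();print(s["ee_pos"],s["time_s"],s["wrist_force"])
S=bot.camera_model("scene");T=bot.camera_model("top");W=bot.camera_model("wrist")
def pr(m,X):
    c=m["camera_matrix"]@(m["R"]@np.array(X)+m["t"]);return c[:2]/c[2]
for n,m in(("S",S),("T",T),("W",W)):
    print(n,"tcp",pr(m,s["ee_pos"]),"lug139",pr(m,[488.7,-174.5,139]),"block centre",pr(m,[487,-176,50]))
im=bot.read_camera("scene");t=bot.read_camera("top");w=bot.read_camera("wrist")
cv2.imwrite("pics/g3.png",np.hstack([cv2.resize(t[190:290,345:445],(400,400),interpolation=2),cv2.resize(im[200:280,240:320],(400,400),interpolation=2)]));cv2.imwrite("pics/w4.png",w)
```

```text
[ 487.9 -175.3  106.9] 5.8 [ 1.   0.3 -0.6]
S tcp [280.3 245. ] lug139 [280.2 230.3] block centre [280.9 269.6]
T tcp [401.8 237.7] lug139 [405.7 234.1] block centre [395.3 243. ]
W tcp [318.2 284.7] lug139 [320.2 316.8] block centre [316.8 245.9]
```

View pics/g3.png

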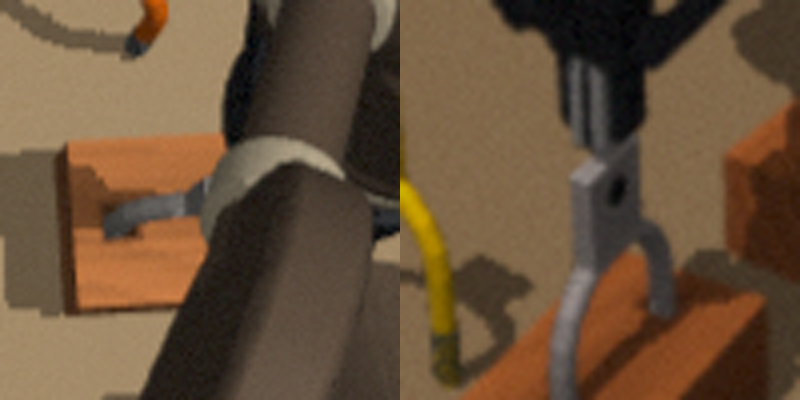

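Run:
```python
from h import *
np.set_printoptions(precision=1,suppress=True)
w=cv2.imread("pics/w4.png")
for c in(300,308,314,318,322,326,330,336):print(c,[int(v) for v in w[230:345:5,c].mean(1)])
S=bot.camera_model("scene");W=bot.camera_model("wrist")
for r in(300,308,316):print(r,tri(S,(278.5,230),W,(319,r)))
print(plane(S,(278.5,230),107))
```

```text
300 [119, 119, 118, 117, 116, 116, 115, 114, 113, 112, 111, 110, 110, 107, 108, 105, 108, 71, 56, 71, 72, 72, 71]
308 [99, 100, 100, 100, 96, 95, 94, 92, 91, 75, 83, 79, 81, 70, 73, 72, 72, 72, 72, 72, 72, 71, 71]
314 [93, 97, 123, 73, 71, 71, 72, 72, 73, 73, 110, 106, 105, 101, 103, 63, 63, 60, 60, 61, 58, 58, 47]
318 [102, 105, 106, 83, 68, 68, 69, 70, 70, 70, 110, 107, 107, 104, 103, 12, 15, 14, 14, 12, 14, 14, 14]
322 [105, 109, 109, 75, 68, 68, 69, 68, 69, 69, 106, 110, 107, 106, 103, 15, 13, 13, 13, 13, 14, 14, 12]
326 [95, 97, 98, 69, 67, 68, 69, 68, 68, 68, 104, 110, 108, 108, 104, 72, 71, 72, 72, 71, 71, 71, 72]
330 [62, 65, 61, 61, 61, 62, 63, 64, 69, 69, 87, 92, 95, 90, 88, 71, 72, 72, 71, 72, 71, 71, 72]
336 [107, 108, 107, 107, 107, 106, 105, 106, 106, 104, 104, 104, 104, 103, 103, 72, 72, 72, 72, 72, 71, 71, 71]
300 (array([ 485.5, -170.5,  135.3]), np.float64(5.590918182724444))
308 (array([ 486.3, -172.7,  137.1]), np.float64(4.150649763487987))
316 (array([ 487. , -175. ,  138.9]), np.float64(2.7276497005185796))
[ 459.  -137.8  107. ]
```

The images agree that the closed fingertips are near z ≈ 137, just above the lug, so the real fingers end about 30 mm short of the reported TCP. I'll open, go 28 mm lower and close again.

Emit:
carry_out(
  moves=[
    {"dx": 0, "dy": 0, "dz": 0, "wx": 0, "wy": 0, "wz": 0, "gripper": 0},
    {"dx": 0, "dy": 0, "dz": 0, "wx": 0, "wy": 0, "wz": 0, "gripper": 0},
    {"dx": 0, "dy": 0, "dz": 0, "wx": 0, "wy": 0, "wz": 0, "gripper": 0},
    {"dx": 0, "dy": 0, "dz": 0, "wx": 0, "wy": 0, "wz": 0, "gripper": 0},
  ],
)

```text
time_s: 6.45
ee_pos: [487.9, -175.4, 106.9]
tool_rot: [[-0.045, 0.999, -0.0], [0.999, 0.045, 0.0], [0.0, -0.0, -1.0]]
wrist_force: [0.1, -0.1, 0.3]
grip_width: 72.1
grip_force: 0.0
```

Emit:
carry_out(
  moves=[
    {"dx": 0, "dy": 0, "dz": 0.25, "wx": 0, "wy": 0, "wz": 0, "gripper": 0},
    {"dx": 0, "dy": 0, "dz": 0.25, "wx": 0, "wy": 0, "wz": 0, "gripper": 0},
    {"dx": 0, "dy": 0, "dz": 0.2, "wx": 0, "wy": 0, "wz": 0, "gripper": 0},
    {"dx": 0, "dy": 0, "dz": 0, "wx": 0, "wy": 0, "wz": 0, "gripper": 0},
  ],
)

```text
time_s: 6.95
ee_pos: [486.9, -174.9, 77.6]
tool_rot: [[-0.045, 0.999, -0.002], [0.999, 0.045, 0.001], [0.001, -0.002, -1.0]]
wrist_force: [0.2, 0.4, 0.1]
grip_width: 85.6
grip_force: 0.0
```

Emit:
carry_out(
  moves=[
    {"dx": 0, "dy": 0, "dz": 0, "wx": 0, "wy": 0, "wz": 0, "gripper": 0.5},
    {"dx": 0, "dy": 0, "dz": 0, "wx": 0, "wy": 0, "wz": 0, "gripper": 1},
    {"dx": 0, "dy": 0, "dz": 0, "wx": 0, "wy": 0, "wz": 0, "gripper": 1},
    {"dx": 0, "dy": 0, "dz": 0, "wx": 0, "wy": 0, "wz": 0, "gripper": 1},
    {"dx": 0, "dy": 0, "dz": 0, "wx": 0, "wy": 0, "wz": 0, "gripper": 1},
  ],
  squeeze=60,
)

```text
time_s: 7.58
ee_pos: [488.2, -175.5, 79.2]
tool_rot: [[-0.045, 0.999, 0.001], [0.999, 0.045, -0.0], [-0.0, 0.001, -1.0]]
wrist_force: [0.4, 0.2, 0.8]
grip_width: 7.8
grip_force: 60.4
```

Gripped: 60 N, width about 8 mm. Lifting straight up.

Emit:
carry_out(
  moves=[
    {"dx": 0, "dy": 0, "dz": -0.3, "wx": 0, "wy": 0, "wz": 0, "gripper": 1},
    {"dx": 0, "dy": 0, "dz": -0.5, "wx": 0, "wy": 0, "wz": 0, "gripper": 1},
    {"dx": 0, "dy": 0, "dz": -0.6, "wx": 0, "wy": 0, "wz": 0, "gripper": 1},
    {"dx": 0, "dy": 0, "dz": -0.6, "wx": 0, "wy": 0, "wz": 0, "gripper": 1},
    {"dx": 0, "dy": 0, "dz": 0, "wx": 0, "wy": 0, "wz": 0, "gripper": 1},
  ],
  squeeze=80,
)

```text
time_s: 8.2
ee_pos: [489.8, -176.2, 161.4]
tool_rot: [[-0.045, 0.999, 0.005], [0.999, 0.045, -0.002], [-0.003, 0.005, -1.0]]
wrist_force: [0.4, -0.9, -2.5]
grip_width: 7.2
grip_force: 82.1
```

Emit:
carry_out(
  moves=[
    {"dx": 0, "dy": 0, "dz": -0.7, "wx": 0, "wy": 0, "wz": 0, "gripper": 1},
    {"dx": 0, "dy": 0, "dz": -0.7, "wx": 0, "wy": 0, "wz": 0, "gripper": 1},
    {"dx": 0, "dy": 0, "dz": -0.7, "wx": 0, "wy": 0, "wz": 0, "gripper": 1},
    {"dx": 0, "dy": 0, "dz": -0.5, "wx": 0, "wy": 0, "wz": 0, "gripper": 1},
    {"dx": 0, "dy": 0, "dz": 0, "wx": 0, "wy": 0, "wz": 0, "gripper": 1},
  ],
)

```text
time_s: 8.82
ee_pos: [488.6, -175.7, 263.5]
tool_rot: [[-0.045, 0.999, 0.002], [0.999, 0.045, -0.001], [-0.001, 0.002, -1.0]]
wrist_force: [-0.2, 0.4, -1.6]
grip_width: 7.1
grip_force: 82.1
```

```bash
python3 - <<'E'
from h import *
im=bot.read_camera("scene");w=bot.read_camera("wrist");t=bot.read_camera("top")
for n,i in zip("swt",(im,w,t)):cv2.imwrite(f"pics/l_{n}.png",i)
# orange-wood holes etc: crown/leg check in scene above mid block
h=cv2.cvtColor(im,cv2.COLOR_BGR2HSV);print(cv2.countNonZero(cv2.inRange(h[150:240,260:300],(0,0,90),(180,45,200))))
E
python3 plan.py 486 233 245 23 13
```

```text
113
at [ 486.8 -174.8  260.9] t 8.975 n 13
{'dx': 0.784, 'dy': 0.034, 'dz': 0.032, 'wx': -0.002, 'wy': -0.002, 'wz': -0.262}
{'dx': 0.782, 'dy': 0.055, 'dz': 0.031, 'wx': -0.002, 'wy': -0.002, 'wz': -0.262}
{'dx': 0.78, 'dy': 0.077, 'dz': 0.031, 'wx': -0.002, 'wy': -0.002, 'wz': -0.262}
{'dx': 0.778, 'dy': 0.098, 'dz': 0.032, 'wx': -0.002, 'wy': -0.002, 'wz': -0.262}
{'dx': 0.776, 'dy': 0.12, 'dz': 0.031, 'wx': -0.002, 'wy': -0.002, 'wz': -0.262}
{'dx': 0.771, 'dy': 0.14, 'dz': 0.031, 'wx': -0.002, 'wy': -0.002, 'wz': -0.262}
{'dx': 0.768, 'dy': 0.162, 'dz': 0.03, 'wx': -0.002, 'wy': -0.002, 'wz': -0.262}
{'dx': 0.762, 'dy': 0.183, 'dz': 0.031, 'wx': -0.002, 'wy': -0.002, 'wz': -0.262}
{'dx': 0.758, 'dy': 0.204, 'dz': 0.031, 'wx': -0.002, 'wy': -0.002, 'wz': -0.262}
{'dx': 0.751, 'dy': 0.224, 'dz': 0.03, 'wx': -0.002, 'wy': -0.002, 'wz': -0.262}
{'dx': 0.745, 'dy': 0.245, 'dz': 0.03, 'wx': -0.002, 'wy': -0.002, 'wz': -0.262}
{'dx': 0.738, 'dy': 0.265, 'dz': 0.031, 'wx': -0.002, 'wy': -0.002, 'wz': -0.262}
{'dx': 0.731, 'dy': 0.285, 'dz': 0.03, 'wx': -0.002, 'wy': -0.002, 'wz': -0.262}
```

The wrist force shows the U-bolt's weight, so it is held. The wrist view puts the bracket at about (487,235) with yaw 23.4°. Carrying it there.

Emit:
carry_out(
  moves=[
    {"dx": 0.4, "dy": 0.02, "dz": 0.03, "wx": 0, "wy": 0, "wz": -0.13, "gripper": 1},
    {"dx": 0.78, "dy": 0.04, "dz": 0.03, "wx": 0, "wy": 0, "wz": -0.262, "gripper": 1},
    {"dx": 0.78, "dy": 0.06, "dz": 0.03, "wx": 0, "wy": 0, "wz": -0.262, "gripper": 1},
    {"dx": 0.78, "dy": 0.09, "dz": 0.03, "wx": 0, "wy": 0, "wz": -0.262, "gripper": 1},
    {"dx": 0.78, "dy": 0.11, "dz": 0.03, "wx": 0, "wy": 0, "wz": -0.262, "gripper": 1},
  ],
)

```text
time_s: 9.6
ee_pos: [486.5, -31.8, 255.7]
tool_rot: [[-0.169, 0.986, -0.002], [0.986, 0.169, 0.001], [0.001, -0.002, -1.0]]
wrist_force: [1.0, -1.0, -1.3]
grip_width: 7.3
grip_force: 82.1
```

Emit:
carry_out(
  moves=[
    {"dx": 0.77, "dy": 0.13, "dz": 0.03, "wx": 0, "wy": 0, "wz": -0.262, "gripper": 1},
    {"dx": 0.77, "dy": 0.15, "dz": 0.03, "wx": 0, "wy": 0, "wz": -0.262, "gripper": 1},
    {"dx": 0.76, "dy": 0.17, "dz": 0.03, "wx": 0, "wy": 0, "wz": -0.262, "gripper": 1},
    {"dx": 0.76, "dy": 0.19, "dz": 0.03, "wx": 0, "wy": 0, "wz": -0.262, "gripper": 1},
    {"dx": 0.75, "dy": 0.22, "dz": 0.03, "wx": 0, "wy": 0, "wz": -0.262, "gripper": 1},
  ],
)

```text
time_s: 10.22
ee_pos: [486.0, 124.3, 249.7]
tool_rot: [[-0.303, 0.953, -0.002], [0.953, 0.303, 0.0], [0.001, -0.002, -1.0]]
wrist_force: [0.3, -0.8, -1.6]
grip_width: 7.4
grip_force: 82.0
```

Emit:
carry_out(
  moves=[
    {"dx": 0.75, "dy": 0.24, "dz": 0.03, "wx": 0, "wy": 0, "wz": -0.262, "gripper": 1},
    {"dx": 0.74, "dy": 0.26, "dz": 0.03, "wx": 0, "wy": 0, "wz": -0.262, "gripper": 1},
    {"dx": 0.73, "dy": 0.29, "dz": 0.03, "wx": 0, "wy": 0, "wz": -0.262, "gripper": 1},
    {"dx": 0.35, "dy": 0.14, "dz": 0, "wx": 0, "wy": 0, "wz": -0.13, "gripper": 1},
    {"dx": 0, "dy": 0, "dz": 0, "wx": 0, "wy": 0, "wz": 0, "gripper": 1},
  ],
)

```text
time_s: 10.85
ee_pos: [487.2, 232.5, 246.6]
tool_rot: [[-0.393, 0.92, -0.001], [0.92, 0.393, -0.001], [-0.0, -0.001, -1.0]]
wrist_force: [0.1, -0.6, -1.6]
grip_width: 7.3
grip_force: 82.0
```

```bash
python3 - <<'E'
from h import *
import pickle
bot.read_camera("top");bot.read_camera("top")
s=bot.read_state();m=bot.camera_model("wrist");w=bot.read_camera("wrist");sc=bot.read_camera("scene")
pickle.dump((m,s),open("w5.pkl","wb"));cv2.imwrite("pics/w5.png",w);cv2.imwrite("pics/s5.png",sc)
print(s["ee_pos"],s["time_s"],s["grip_width"])
cv2.imwrite("pics/v10.png",np.hstack([cv2.resize(w[:,100:540],(489,533)),cv2.resize(sc[85:220,315:440],(311,336),interpolation=2)[:].copy() if 0 else cv2.copyMakeBorder(cv2.resize(sc[85:220,315:440],(311,336),interpolation=2),0,197,0,0,0)]))
E
python3 plan.py 487 234.5 245 23.4
```

```text
[487.65746269 231.18715527 246.90042466] 10.95 7.100359226738003
at [488.  230.9 247.2] t 11.05 n 1
{'dx': 0.093, 'dy': 0.013, 'dz': 0.055, 'wx': -0.005, 'wy': 0.004, 'wz': -0.077}
```

View pics/v10.png

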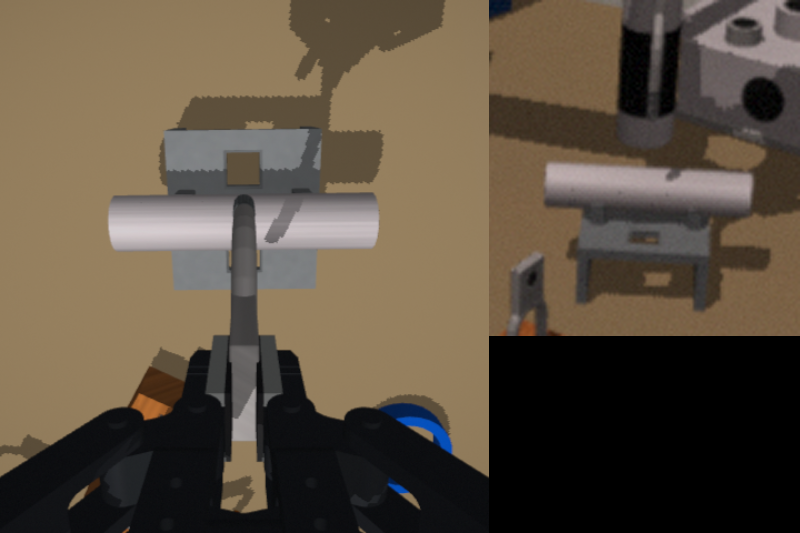

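The bracket and held U-bolt are both clear. In the composite the far window is at cols 226–262, rows 150–186, the plate corners are (165,130), (322,130), (316,288) and (174,290), and the bar is at col 244. I'll convert these.

```bash
python3 - <<'E'
from h import *
import pickle
np.set_printoptions(precision=1,suppress=True)
m,s=pickle.load(open("w5.pkl","rb"))
f=lambda u,v:(u/1.1114+100,v/1.1104)
c=[plane(m,f(*p),60)[:2] for p in((165,130),(322,130),(316,288),(174,290))];print(np.mean(c,0))
for v in(c[1]-c[0],c[2]-c[3]):print(np.degrees(np.arctan2(v[1],v[0])),np.linalg.norm(v))
a=plane(m,f(244,168),60);b=plane(m,f(245,270),60);print("farwin",a,"near edge",b)
u=np.array([np.cos(np.radians(23.4)),np.sin(np.radians(23.4))]);n=np.array([-u[1],u[0]])
print("centre from far win",a[:2]-35*n,"near",b[:2]+48*n)
p=plane(m,f(244,205),50+0)  # leg end ray
print("leg end rays", [ (z,plane(m,f(244,197),z)) for z in(178,183)])
e=[(plane(m,f(x,196),89),plane(m,f(x,249),89)) for x in(112,376)];k=[(q[0]+q[1])[:2]/2 for q in e];print("pipe",k,np.mean(k,0))
print(s["ee_pos"])
w2=pickle.load(open("w2.pkl","rb"))
print("plate corner h",[tri(m,f(*p),w2,q) for p,q in(((165,130),(258,40)),((316,288),(387,171)))])
E
python3 plan.py 487.5 235 245 23.4
```

```text
[487.3 235. ]
22.995259980854556 118.96954538603825
23.87866652474713 120.1753626649458
farwin [472.9 268.3  60. ] near edge [506.5 191.4  60. ]
centre from far win [486.8 236.2] near [487.4 235.5]
leg end rays [(178, array([473.6, 266.8, 178. ])), (183, array([473.2, 267.6, 183. ]))]
pipe [array([397., 196.]), array([577.7, 272.7])] [487.3 234.3]
[487.7 231.2 246.9]
plate corner h [(array([405.6, 270.4,  53.2]), np.float64(0.3967975474484225)), (array([566.2, 201.1,  64.3]), np.float64(1.0902807280396207))]
at [488.  230.9 247.2] t 11.05 n 1
{'dx': 0.1, 'dy': 0.029, 'dz': 0.055, 'wx': -0.005, 'wy': 0.004, 'wz': -0.077}
```

Emit:
carry_out(
  moves=[
    {"dx": 0.1, "dy": 0.01, "dz": 0, "wx": 0, "wy": 0, "wz": -0.07, "gripper": 1},
    {"dx": 0, "dy": 0, "dz": 0.4, "wx": 0, "wy": 0, "wz": 0, "gripper": 1},
    {"dx": 0, "dy": 0, "dz": 0.4, "wx": 0, "wy": 0, "wz": 0, "gripper": 1},
    {"dx": 0, "dy": 0, "dz": 0.4, "wx": 0, "wy": 0, "wz": 0, "gripper": 1},
    {"dx": 0, "dy": 0, "dz": 0, "wx": 0, "wy": 0, "wz": 0, "gripper": 1},
  ],
)

```text
time_s: 11.68
ee_pos: [485.0, 234.9, 196.5]
tool_rot: [[-0.397, 0.918, -0.005], [0.918, 0.397, -0.002], [0.0, -0.005, -1.0]]
wrist_force: [-0.7, 0.3, -1.4]
grip_width: 7.1
grip_force: 81.9
```

```bash
python3 plan.py 487.3 235 150 23.4 5
```

```text
at [485.  234.9 196.5] t 11.675 n 5
{'dx': -0.004, 'dy': 0.012, 'dz': 0.232, 'wx': -0.01, 'wy': -0.0, 'wz': 0.001}
{'dx': -0.004, 'dy': 0.012, 'dz': 0.233, 'wx': -0.01, 'wy': -0.0, 'wz': 0.001}
{'dx': -0.005, 'dy': 0.012, 'dz': 0.232, 'wx': -0.01, 'wy': -0.0, 'wz': 0.001}
{'dx': -0.004, 'dy': 0.012, 'dz': 0.233, 'wx': -0.01, 'wy': -0.0, 'wz': 0.001}
{'dx': -0.004, 'dy': 0.011, 'dz': 0.232, 'wx': -0.01, 'wy': -0.0, 'wz': 0.001}
```

Emit:
carry_out(
  moves=[
    {"dx": 0, "dy": 0, "dz": 0.3, "wx": 0, "wy": 0, "wz": 0, "gripper": 1},
    {"dx": 0, "dy": 0, "dz": 0.3, "wx": 0, "wy": 0, "wz": 0, "gripper": 1},
    {"dx": 0, "dy": 0, "dz": 0.3, "wx": 0, "wy": 0, "wz": 0, "gripper": 1},
    {"dx": 0, "dy": 0, "dz": 0.3, "wx": 0, "wy": 0, "wz": 0, "gripper": 1},
    {"dx": 0, "dy": 0, "dz": 0, "wx": 0, "wy": 0, "wz": 0, "gripper": 1},
  ],
)

```text
time_s: 12.3
ee_pos: [485.6, 235.2, 149.7]
tool_rot: [[-0.398, 0.918, -0.003], [0.918, 0.398, -0.001], [0.0, -0.003, -1.0]]
wrist_force: [0.8, 0.5, -1.5]
grip_width: 7.4
grip_force: 81.9
```

Emit:
carry_out(
  moves=[
    {"dx": 0, "dy": 0, "dz": 0, "wx": 0, "wy": 0, "wz": 0, "gripper": 1},
    {"dx": 0, "dy": 0, "dz": 0, "wx": 0, "wy": 0, "wz": 0, "gripper": 1},
  ],
)

```text
time_s: 12.55
ee_pos: [487.4, 235.9, 151.9]
tool_rot: [[-0.398, 0.918, 0.001], [0.918, 0.398, 0.0], [-0.0, 0.001, -1.0]]
wrist_force: [-0.4, 0.3, -1.4]
grip_width: 7.1
grip_force: 81.9
```

Position is good at (487,236), so I'll lower it through the windows gently.

Emit:
carry_out(
  moves=[
    {"dx": -0.02, "dy": 0, "dz": 0.2, "wx": 0, "wy": 0, "wz": 0, "gripper": 1},
    {"dx": 0, "dy": 0, "dz": 0.2, "wx": 0, "wy": 0, "wz": 0, "gripper": 1},
    {"dx": 0, "dy": 0, "dz": 0.2, "wx": 0, "wy": 0, "wz": 0, "gripper": 1},
    {"dx": 0, "dy": 0, "dz": 0, "wx": 0, "wy": 0, "wz": 0, "gripper": 1},
  ],
)

```text
time_s: 13.05
ee_pos: [486.1, 234.5, 125.9]
tool_rot: [[-0.397, 0.918, -0.003], [0.918, 0.397, -0.001], [0.0, -0.003, -1.0]]
wrist_force: [-0.2, 0.2, -2.1]
grip_width: 7.0
grip_force: 82.0
```

Emit:
carry_out(
  moves=[
    {"dx": 0, "dy": 0, "dz": 0.2, "wx": 0, "wy": 0, "wz": 0, "gripper": 1},
    {"dx": 0, "dy": 0, "dz": 0.2, "wx": 0, "wy": 0, "wz": 0, "gripper": 1},
    {"dx": 0, "dy": 0, "dz": 0.2, "wx": 0, "wy": 0, "wz": 0, "gripper": 1},
    {"dx": 0, "dy": 0, "dz": 0, "wx": 0, "wy": 0, "wz": 0, "gripper": 1},
  ],
)

```text
time_s: 13.55
ee_pos: [486.2, 234.5, 102.1]
tool_rot: [[-0.397, 0.918, -0.002], [0.918, 0.397, -0.001], [0.0, -0.002, -1.0]]
wrist_force: [0.1, -0.8, -1.6]
grip_width: 7.0
grip_force: 82.0
```

No contact so far, and the legs are below the plate top. Now small steps down to the pipe.

Emit:
carry_out(
  moves=[
    {"dx": 0, "dy": 0, "dz": 0.08, "wx": 0, "wy": 0, "wz": 0, "gripper": 1},
    {"dx": 0, "dy": 0, "dz": 0.06, "wx": 0, "wy": 0, "wz": 0, "gripper": 1},
    {"dx": 0, "dy": 0, "dz": 0, "wx": 0, "wy": 0, "wz": 0, "gripper": 1},
    {"dx": 0, "dy": 0, "dz": 0, "wx": 0, "wy": 0, "wz": 0, "gripper": 1},
  ],
)

```text
time_s: 14.05
ee_pos: [487.3, 235.0, 97.8]
tool_rot: [[-0.397, 0.918, 0.0], [0.918, 0.397, 0.0], [-0.0, 0.0, -1.0]]
wrist_force: [-0.6, 0.3, -2.3]
grip_width: 7.4
grip_force: 82.0
```

Emit:
carry_out(
  moves=[
    {"dx": 0, "dy": 0, "dz": 0.04, "wx": 0, "wy": 0, "wz": 0, "gripper": 1},
    {"dx": 0, "dy": 0, "dz": 0, "wx": 0, "wy": 0, "wz": 0, "gripper": 1},
    {"dx": 0, "dy": 0, "dz": 0, "wx": 0, "wy": 0, "wz": 0, "gripper": 1},
  ],
)

```text
time_s: 14.42
ee_pos: [487.2, 234.9, 96.1]
tool_rot: [[-0.398, 0.918, -0.0], [0.918, 0.398, -0.0], [0.0, -0.0, -1.0]]
wrist_force: [0.5, -0.0, -1.5]
grip_width: 7.1
grip_force: 82.0
```

Emit:
carry_out(
  moves=[
    {"dx": 0, "dy": 0, "dz": 0.04, "wx": 0, "wy": 0, "wz": 0, "gripper": 1},
    {"dx": 0, "dy": 0, "dz": 0, "wx": 0, "wy": 0, "wz": 0, "gripper": 1},
    {"dx": 0, "dy": 0, "dz": 0, "wx": 0, "wy": 0, "wz": 0, "gripper": 1},
  ],
)

```text
time_s: 14.8
ee_pos: [487.4, 235.0, 94.7]
tool_rot: [[-0.398, 0.918, 0.0], [0.918, 0.398, 0.0], [-0.0, 0.0, -1.0]]
wrist_force: [-0.1, 0.2, -0.1]
grip_width: 6.9
grip_force: 82.5
```

Emit:
carry_out(
  moves=[
    {"dx": 0, "dy": 0, "dz": 0.03, "wx": 0, "wy": 0, "wz": 0, "gripper": 1},
    {"dx": 0, "dy": 0, "dz": 0, "wx": 0, "wy": 0, "wz": 0, "gripper": 1},
    {"dx": 0, "dy": 0, "dz": 0, "wx": 0, "wy": 0, "wz": 0, "gripper": 1},
  ],
)

```text
time_s: 15.18
ee_pos: [487.5, 235.1, 94.6]
tool_rot: [[-0.398, 0.918, 0.0], [0.918, 0.398, 0.0], [-0.0, 0.0, -1.0]]
wrist_force: [-2.2, -1.2, 6.7]
grip_width: 7.4
grip_force: 83.3
```

Contact at TCP z 94.6, which is the predicted crown-on-pipe height. Releasing.

Emit:
carry_out(
  moves=[
    {"dx": 0, "dy": 0, "dz": -0.02, "wx": 0, "wy": 0, "wz": 0, "gripper": 0.8},
    {"dx": 0, "dy": 0, "dz": 0, "wx": 0, "wy": 0, "wz": 0, "gripper": 0.6},
    {"dx": 0, "dy": 0, "dz": 0, "wx": 0, "wy": 0, "wz": 0, "gripper": 0.2},
    {"dx": 0, "dy": 0, "dz": 0, "wx": 0, "wy": 0, "wz": 0, "gripper": 0.2},
    {"dx": 0, "dy": 0, "dz": 0, "wx": 0, "wy": 0, "wz": 0, "gripper": 0.2},
  ],
)

```text
time_s: 15.8
ee_pos: [487.1, 234.9, 93.9]
tool_rot: [[-0.397, 0.918, -0.0], [0.918, 0.397, -0.0], [0.0, -0.0, -1.0]]
wrist_force: [-0.2, 0.3, 0.2]
grip_width: 68.5
grip_force: 0.0
```

Emit:
carry_out(
  moves=[
    {"dx": 0, "dy": 0, "dz": -0.3, "wx": 0, "wy": 0, "wz": 0, "gripper": 0.2},
    {"dx": 0, "dy": 0, "dz": -0.6, "wx": 0, "wy": 0, "wz": 0, "gripper": 0.2},
    {"dx": 0, "dy": 0, "dz": -0.8, "wx": 0, "wy": 0, "wz": 0, "gripper": 0.2},
    {"dx": -0.8, "dy": 0, "dz": -0.8, "wx": 0, "wy": 0, "wz": 0, "gripper": 0.2},
    {"dx": -0.8, "dy": 0, "dz": -0.8, "wx": 0, "wy": 0, "wz": 0, "gripper": 0.2},
  ],
)

```text
time_s: 16.42
ee_pos: [513.0, 175.9, 228.2]
tool_rot: [[-0.399, 0.917, 0.001], [0.917, 0.399, 0.0], [-0.0, 0.001, -1.0]]
wrist_force: [1.0, 0.1, 0.5]
grip_width: 68.3
grip_force: 0.0
```

Emit:
carry_out(
  moves=[
    {"dx": 0, "dy": 0, "dz": 0, "wx": 0, "wy": 0, "wz": 0, "gripper": 0.2},
    {"dx": 0, "dy": 0, "dz": 0, "wx": 0, "wy": 0, "wz": 0, "gripper": 0.2},
  ],
)

```text
time_s: 16.68
ee_pos: [512.0, 176.4, 225.9]
tool_rot: [[-0.397, 0.918, -0.001], [0.918, 0.397, 0.001], [0.001, -0.0, -1.0]]
wrist_force: [-0.6, -0.0, -0.7]
grip_width: 68.4
grip_force: 0.0
```

Run:
```python
from h import *
np.set_printoptions(precision=1,suppress=True)
m=bot.camera_model("wrist");w=bot.read_camera("wrist");cv2.imwrite("pics/w6.png",w)
def pr(X):
    c=m["camera_matrix"]@(m["R"]@np.array(X)+m["t"]);return c[:2]/c[2]
c=np.array([487.3,235]);u=np.array([.918,.397]);n=np.array([-.397,.918])
print("lug top",pr([*c,154]),"ends",pr([*(c+17*n),154]),pr([*(c-17*n),154]),"centre line of window",pr([*(c+35*n),60]))
# lug/bar: edges along pipe direction at lug-top row
r,cc=[int(round(v)) for v in pr([*c,154])][::-1]
for dr in(-24,-16,-8,0,8,16,24,32):print(r+dr,[int(v) for v in w[r+dr,cc-24:cc+25:3].mean(1)])
print(cc,bot.read_state()["wrist_force"],bot.read_state()["grip_width"])
b=cv2.imread("pics/top0.png").astype(int);t=bot.read_camera("top").astype(int)
for nme,(x0,x1) in dict(small=(270,322),large=(445,538)).items():print(nme,abs(t-b)[195:270,x0:x1].mean())
```

```text
lug top [318.8 133.7] ends [318.8 103.1] [318.8 162.9] centre line of window [318.9  77.7]
110 [146, 145, 145, 145, 145, 145, 105, 99, 99, 102, 105, 95, 107, 107, 106, 107, 106]
118 [170, 170, 170, 170, 170, 169, 118, 96, 95, 97, 99, 95, 114, 114, 114, 115, 114]
126 [185, 185, 185, 185, 185, 185, 95, 97, 99, 100, 97, 84, 116, 117, 117, 116, 182]
134 [186, 186, 186, 186, 185, 185, 96, 97, 96, 97, 98, 82, 108, 108, 108, 182, 182]
142 [172, 170, 170, 171, 170, 170, 142, 97, 96, 96, 100, 91, 96, 128, 168, 167, 167]
150 [148, 148, 148, 147, 147, 147, 129, 96, 97, 98, 99, 90, 148, 147, 147, 147, 147]
158 [121, 121, 93, 73, 74, 73, 76, 98, 97, 97, 97, 99, 73, 78, 117, 120, 120]
166 [121, 123, 92, 73, 74, 73, 76, 116, 128, 125, 104, 73, 74, 83, 118, 121, 119]
319 [ 0.   0.4 -1.2] 68.5204479726006
small 3.496923076923077
large 3.5091517323775387
```

The lug and bar sit exactly where they should over the pipe and window line, and the other two blocks are unchanged. Handing in.

```bash
python3 -c "
from rig import bot
print(bot.job_done())"
```

```text
the job is handed in; nothing more can be done
None
```

The middle U-bolt is on the pipe with its crown resting on it and, by its depth and position, a leg through each window. It is released with the arm clear, the small and large U-bolts look unmoved in the top camera, and the job is handed in (no verdict was returned).

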